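Switch on the bowl mixer behind its guard with the bent rod

ROBOT

A 7-joint arm with a two-finger parallel gripper is mounted at the origin on the work surface. World frame = base frame: x ahead of the robot, y to its left, z up, the work surface at z = 0. Lengths are in mm, angles in rad, forces in N, time in s.
With the tool pointing down it reaches from about 400 to 900 mm from the base axis. Payload 5.5 kg.
Tool frame: the origin (TCP) lies between the finger pads; the fingertips stand 19 mm ahead of it and the grasp point (between the pads) is the TCP (r.tip_reach is the distance from the TCP to the fingertips, in mm); z points along the fingers, y is the line along which they close (so a half turn about z gives the same grasp; the last joint's range is limited). The gripper opens to 92 mm and grips with 3 to 60 N. Pads are 19 mm wide; open, the fingers measure 130 mm over their backs; the gripper's body (75 mm by 190 mm) begins 47 mm behind the grasp point.
Start: joints at [1.545, 0.501, -0.427, 1.55, 0.221, 1.138, -0.21], TCP at [185.154, -623.071, 245.729] pointing down, gripper open.
Joint ranges: [-2.88, 2.88], [-0.31, 2.03], [-1.54, 1.56], [0.2, 2.42], [-1.41, 4.55], [0.19, 2.02], [-2.57, 2.57]. Speed limits (rad/s): [2.57, 2.57, 3.14, 3.14, 3.14, 3.14, 3.14].

INTERFACE

Orientations are given as a unit quaternion [w, x, y, z].
In Python, from bench import r, imaging, nets gives the robot as it stands. The module is installed in compiled form; this text tells all that it offers.
- The arm moves only by the tool send_rows, never from a script. Its argument "plan" is a list of rows, each an object with "delta_pos": the shift along the tool's x, y, z in units of 40 mm (1.0 is 40 mm), a list of three; "dr": the turn, a rotation vector about the tool's x, y, z in units of 6 degrees (1.0 is 6 degrees), a list of three; "claw": the closure, from 0 (fully open) to 1 (shut). In form: [{"delta_pos": [x, y, z], "dr": [rx, ry, rz], "claw": claw}, ...]. A call has 1 to 12 rows; each row is the pose to reach, as a shift and turn from the pose commanded when the call began, along the tool's axes at that moment; what a row does not reach only later rows make up. A row lasts 1/10 s, in which the tool goes at most 50 mm and 8.59 degrees, less where a joint would pass 70% of its speed; a pose out of reach is approached as far as the arm can. A call with a gripper value outside its range is refused whole. The fingers move at their own pace and stop on an object; the grip force is fixed at half the most. Time passes only in rows, so rows that repeat a pose let the fingers close. It gives the time, the measured TCP pose, the force, the opening and the grip force at its end, in the units of the state.
- r.sense(): the state, without advancing time (a new reading comes with each control period).
- imaging.read_camera(name): name is "scene" or "top"; returns the picture (400x640x3 uint8, red, green, blue); there is no depth.
- imaging.calibration(name): a dict with "fx", "fy", "cx", "cy" (pixels), "dist" ([k1, k2, p1, p2, k3] as OpenCV has them; the pictures are not rectified), "cam_to_world" (4x4, takes a point from camera to world coordinates). Camera axes: x right, y down, z forward; pixel columns grow to the right and rows downward; lengths in mm; the calibration is good to about 2 mm. A picture is of the moment at which its call begins. calibration takes no time and is no camera call.
- r.close_job(): hands the job in; it is judged then, once.
Trained networks look in the newest picture that a camera, given by its name, has taken for a name from the list of things; names that differ only in an ending like _2 or _b are one class to them, and where a whole thing is asked for, a point or a joint stands for the part that bears it (a point fixed in the world has none). Each returns a list of dicts, best first, with "p" (0 to 1); they miss things now and then, are a little off and sometimes report something else, mostly with a low value. They report only what shows in the picture. A call takes as long as a camera call. They do not tell look-alikes from the thing itself.
- nets.masks_of(label, camera): "pixels" (400x640 bool, what is visible of it) and "rect" ([left, top, right, bottom] in pixels, round what is visible of it).
The state is a dict: "clock": time; "joint_pos": joint angles; "joint_vel": joint speeds; "joint_torque": joint torques, N m; "position": TCP position; "orientation": TCP orientation; "wrist_force": force on the tool from outside, world axes, zero at the start; "moment": the same for the moment, N m; "opening": finger opening in mm; "grasp_force": force on a finger pad.
Only numpy, scipy, OpenCV 4.12 (cv2) and the standard library are available. Lean on these libraries where they do the work, as an engineer would, in place of code of your own. Each camera call takes 0.05 s, during which the arm holds its last target. There are 200 camera calls.

TASK

Take the orange-handled bent rod out of its stand, reach over the bowl mixer's clear guard with it and, touching the mixer with the rod only, gently slide the pink-topped lever behind the guard fully home to its stop at the green end and keep it pressed against the stop with a steady 6 N or so for a good second, so that its contacts close (never more than 15 N anywhere on the mixer). Then lay the rod back in both V rests of its stand the way it lay before, let go, and leave the jar, cup and dish where they are.

Things in the scene. Friction and masses are not known exactly. Their poses are not given: they have to be found in the camera images.
- rod: Bent steel rod, 160 g. Origin: centre of its orange handle, a box 100 (x) x 16 (y) x 24 (z) mm. An 8 mm bar runs through it along x from -92 mm to a bend at +105 mm; there the leg goes straight down to 120 mm below the origin. Starts in the stand, axes parallel to the stand's. Centre of mass 13 mm ahead, 6 mm below the origin. A side push of a few N on the leg can twist it in the grip.
- rod_tip (a point): Lower end of the rod's leg, in the rod's frame at x +105, y 0, z -120 mm.
- stand: Fixed stand, white base 170 x 90 x 10 mm, origin at its underside's centre. Two posts at x = +-67 mm (10 mm thick) carry 90 degree V rests open to the top, 33 mm wide at the mouth, tops at z = 183 mm. The rod's bar lies in both Vs, axis at z = 170 mm, y = 0; its handle between the posts (rod origin at x = 0, 12 mm play each way), its leg outside the +x post.
- station: Fixed bowl mixer, 220 mm wide (y), 200 mm deep (x), origin at the underside. Robot's side is -x: clear guard over the full width at x = -80 mm, 5 mm thick (edge strips 10), top z = 130 mm. Behind it a blue housing, x -50 to 100, y -90 to 90 mm, top z = 50 mm, with the lever's slot along y at x = -25 mm. Steel bowl 92 mm wide at x = 62 mm, rim z = 120 mm: 41 mm free behind the lever line.
- lever (a joint): Travel of the slide lever, m: 0 at the red end, 0.07 at its stop at the green end (station +y). A paddle 26 mm (x) by 10 mm (y), z = 53 to 99 mm in the station's frame, centred at x = -25 mm, y = -35 mm + travel. About 2 N of friction; stays where it is left.
- lever_tip (a point): Centre of the top of the lever's paddle (pink), station z = 99 mm.
- jar: Bystander: clear jar with white lid, 72 mm wide, 85 mm high; origin at its underside.
- cup: Bystander: pink cup, 66 mm wide, 50 mm high; origin at its underside.
- dish: Bystander: white bowl, 110 mm wide, 50 mm high; origin at its underside.
There are look-alikes about, which are no part of the job. What is shaped like the stand but yellow is not meant.

How it is judged (in metres and radians):
On the way, in this order (a step that is already met when the one before it is completed fails the run):
1. the rod's leg reaches down behind the guard (x of rod_tip in the frame of station between -0.075 and 0.03 m and y of rod_tip in the frame of station between -0.13 and 0.13 m and z of rod_tip in the frame of station below 0.11 m), for 0.05 s.
2. the lever is at its green stop (within 3 mm) and the rod presses steadily on it with 3 to 10 N (value of joint lever above 0.067 m and contact force between station and rod between 3 and 10 N), for 0.8 s.
At the end, for the whole second after the job is handed in: The lever is within 3 mm of its stop at the green end; the rod lies still in both V rests of the stand as at the start, its leg hanging outside the +x post: origin within 16 mm along the stand, 6 mm across, 165 to 176 mm high, within 0.08 rad of the stand's line and 0.25 rad of upright (value of joint lever above 0.067 m and x of rod in the frame of stand between -0.016 and 0.016 m and y of rod in the frame of stand between -0.006 and 0.006 m and z of rod in the frame of stand between 0.165 and 0.176 m and x of rod_tip in the frame of stand above 0.08 m and angle between rod's own z axis and vertical below 0.25 rad and angle between the x axis of rod and the x axis of stand, either way round below 0.08 rad and linear speed of rod below 0.02 m/s); the robot touches nothing.
It fails at once if the robot itself touches the mixer, its guard or lever (contact force between station and the fingers above 1 N or contact force between station and the arm above 1 N).
It fails at once if the rod presses on the mixer, guard or lever with more than 15 N (contact force between station and rod above 15 N).
It fails at once if jar, cup or dish pushed more than 20 mm (distance of any of jar, cup, dish from where it was at the start of the episode above 0.02 m).
It also fails if it takes over 59 s, if anything falls off the work surface, if the arm or the gripper's body presses on something with over 40 N, if the wrist force passes 120 N, or if a joint passes its speed limit or range.

## Working session

There is one attempt and no reset: what is moved stays moved. The work goes in short steps, Python scripts to look and compute and a tool call to move; the robot and the scene stay as the last step left them, time stands still between calls to the robot, and variables do not carry over. Pictures are saved under pics/ and viewed, at most 10 in all, crops included, and the job is handed in when it is done.

Besides the shell and the picture viewer there is one more tool, called after "Request:" as a command line: name --argument value ..., lists and objects as JSON in quotes. send_rows: Moves the arm, as the interface text tells. Its arguments: {"type":"object","properties":{"plan":{"type":"array","items":{"type":"object","properties":{"delta_pos":{"type":"array","items":{"type":"number"}},"dr":{"type":"array","items":{"type":"number"}},"claw":{"type":"number"}}}}},"required":["plan"]}

```bash
mkdir -p pics; python3 - <<'E'
from bench import r, imaging, nets
import cv2, numpy as np
s=r.sense(); print({k:np.round(v,3) for k,v in s.items()})
for c in ("scene","top"):
    im=imaging.read_camera(c); cv2.imwrite(f"pics/{c}0.png",im[:,:,::-1])
    k=imaging.calibration(c); print(c,{a:np.round(b,4).tolist() for a,b in k.items()})
    for n in ("rod","stand","station","lever","jar","cup","dish"):
        print(n,[(round(float(d["p"]),2),[int(x) for x in d["rect"]]) for d in nets.masks_of(n,c)])
E
```

```text
{'clock': np.float64(0.0), 'joint_pos': array([ 1.545,  0.502, -0.427,  1.551,  0.221,  1.138, -0.21 ]), 'joint_vel': array([ 0.002,  0.002,  0.002, -0.   ,  0.   ,  0.001, -0.001]), 'joint_torque': array([ 0.0000e+00, -5.6660e+01, -5.8160e+00, -2.7911e+01, -6.9000e-02,
        3.1000e-02,  0.0000e+00]), 'position': array([ 184.851, -622.474,  244.687]), 'orientation': array([-0.001,  0.99 ,  0.144, -0.   ]), 'wrist_force': array([-0.595,  0.217, -0.019]), 'moment': array([0.037, 0.037, 0.076]), 'grasp_force': np.float64(0.0), 'opening': np.float64(92.004)}
scene {'fx': 421.24, 'fy': 421.24, 'cx': 317.3994, 'cy': 195.4265, 'dist': [-0.0969, 0.0, 0.0, 0.0, 0.0], 'cam_to_world': [[-0.3593, 0.7409, -0.5674, 1153.968], [0.9332, 0.2819, -0.2229, 302.3378], [-0.0052, -0.6096, -0.7927, 1127.1466], [0.0, 0.0, 0.0, 1.0]]}
rod [(0.55, [414, 187, 424, 265])]
stand [(0.83, [396, 193, 428, 268]), (0.82, [409, 134, 446, 206])]
station [(0.9, [241, 222, 327, 313])]
lever [(0.51, [270, 245, 275, 257])]
jar [(0.79, [213, 164, 236, 196]), (0.64, [412, 185, 423, 268])]
cup [(0.95, [180, 233, 210, 256])]
dish [(0.86, [359, 278, 402, 320])]
top {'fx': 420.7911, 'fy': 420.7911, 'cx': 316.6208, 'cy': 201.0264, 'dist': [-0.1109, 0.0, 0.0, 0.0, 0.0], 'cam_to_world': [[-0.0194, -0.9869, 0.1602, 269.5545], [-0.9998, 0.0205, 0.0052, 8.4676], [-0.0084, -0.1601, -0.9871, 1157.4447], [0.0, 0.0, 0.0, 1.0]]}
rod [(0.86, [178, 161, 198, 243])]
stand [(0.98, [171, 275, 239, 348]), (0.95, [176, 175, 227, 250])]
station [(0.58, [277, 83, 368, 172])]
lever [(0.39, [334, 125, 340, 138])]
jar [(0.91, [426, 195, 458, 223])]
cup [(0.8, [413, 113, 440, 137])]
dish [(0.83, [201, 111, 239, 149])]
```

```bash
python3 - <<'E'
import cv2
a=cv2.imread("pics/top0.png")[70:370,150:470]; cv2.imwrite("pics/a.png",cv2.resize(a,None,fx=2,fy=2,interpolation=2) )
a=cv2.imread("pics/scene0.png")[120:330,170:460]; cv2.imwrite("pics/b.png",cv2.resize(a,None,fx=2.7,fy=2.7,interpolation=2))
E
```

```text
(no output)
```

View pics/a.png

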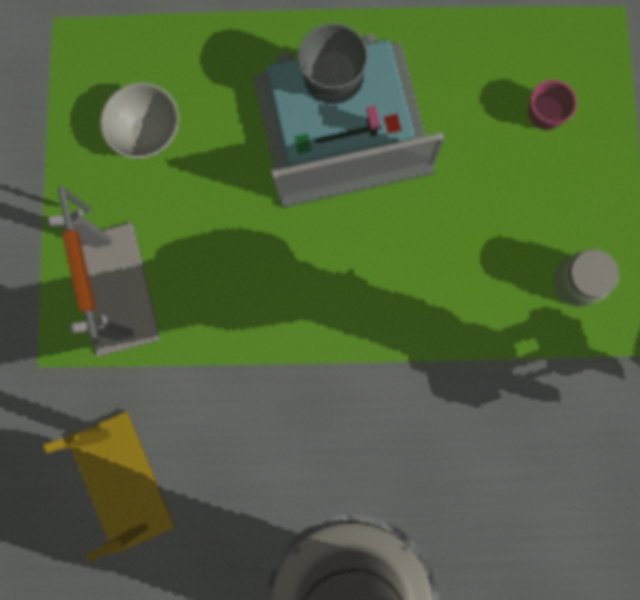

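View pics/b.png

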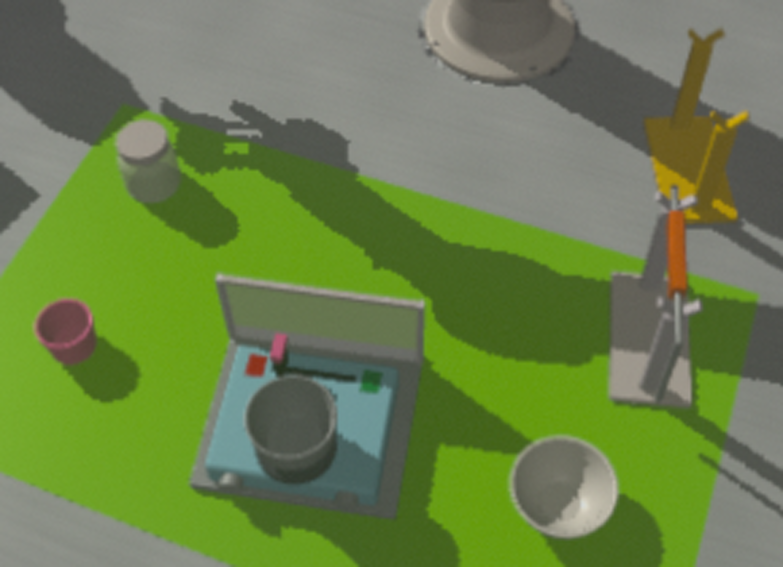

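The top crop shows the white stand on the left: its orange handle is at about (189,206) in full-picture pixels, and the leg is at the upper end. The mixer is at the top centre, with the pink lever at the red end, about (337,129). The yellow stand is the decoy. Next I'll zoom in for keypoints.

```bash
python3 - <<'E'
import cv2, numpy as np
def tile(f,x0,y0,w,h,s):
    a=cv2.imread(f)[y0:y0+h,x0:x0+w]; a=cv2.resize(a,None,fx=s,fy=s,interpolation=cv2.INTER_CUBIC); a=cv2.convertScaleAbs(a,alpha=1.3)
    for i in range(0,w,10):
        cv2.line(a,(i*s,0),(i*s,6 if i%20 else 12),(255,255,255),1)
        if i%20==0: cv2.putText(a,str(x0+i),(i*s,22),0,.35,(255,255,255),1)
    for j in range(0,h,10):
        cv2.line(a,(0,j*s),(6,j*s),(255,255,255),1)
        if j%20==0: cv2.putText(a,str(y0+j),(8,j*s+4),0,.35,(255,255,255),1)
    return a
cv2.imwrite("pics/c.png",np.hstack([tile("pics/top0.png",165,155,66,100,6),tile("pics/scene0.png",380,180,66,100,6)]))
cv2.imwrite("pics/d.png",np.hstack([tile("pics/top0.png",272,80,100,100,4),tile("pics/scene0.png",236,218,100,100,4)]))
E
```

```text
(no output)
```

View pics/c.png

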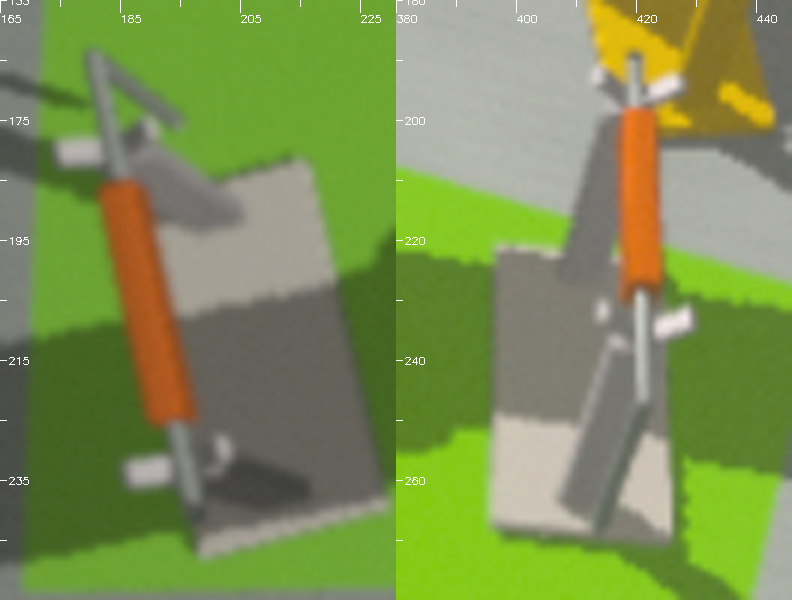

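View pics/d.png

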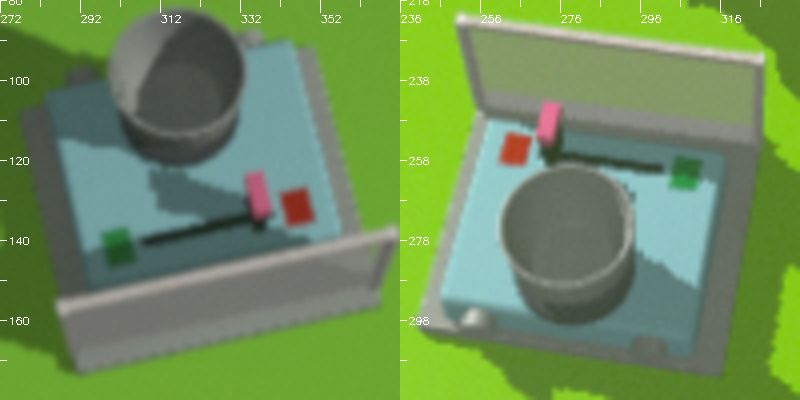

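```bash
cat > h.py <<'E'
import cv2, numpy as np
from bench import imaging
def proj(c,P):
    k=imaging.calibration(c); W=np.linalg.inv(k["cam_to_world"]); P=np.atleast_2d(P)@W[:3,:3].T+W[:3,3]
    K=np.array([[k["fx"],0,k["cx"]],[0,k["fy"],k["cy"]],[0,0,1.]])
    return cv2.projectPoints(P.reshape(-1,1,3).astype(float),np.zeros(3),np.zeros(3),K,np.array(k["dist"]))[0].reshape(-1,2)
def T(p,L):
    x,y,a=p[:3]; L=np.atleast_2d(L).astype(float); c,s=np.cos(a),np.sin(a)
    return np.c_[x+c*L[:,0]-s*L[:,1], y+s*L[:,0]+c*L[:,1], L[:,2]]
E
cat > fit.py <<'E'
from h import *
from scipy.optimize import least_squares
def px(c,u,v,o): x0,y0,s=o; return (c,x0+(u+.5)/s-.5,y0+(v+.5)/s-.5)
t=(165,155,6); q=(380,180,6)
# (obs, local, isrod)
S=[(px("top",197,513,t),(-92,0,170),1),(px("top",95,52,t),(109,0,173),1),(px("top",181,123,t),(105,0,51),1),(px("top",147.7,303,t),(0,0,170),1),
(px("top",306,158,t),(85,-45,10),0),(px("top",388,505,t),(-85,-45,10),0),(px("top",200,556,t),(-85,45,8),0),
(px("scene",237,55,q),(-92,0,172),1),(px("scene",247,400,q),(109,0,172),1),(px("scene",204,532,q),(107,0,51),1),(px("scene",243.5,197,q),(0,0,170),1),
(px("scene",101,246,q),(-85,-45,10),0),(px("scene",94,523,q),(85,-45,10),0),(px("scene",277,540,q),(85,45,7),0)]
t=(272,80,4); q=(236,218,4)
M=[(px("top",60,306,t),(-80,110,130),0),(px("top",395,234,t),(-80,-110,130),0),(px("top",47,95,t),(100,90,50),0),(px("top",293,40,t),(100,-90,50),0),
(px("top",258,195,t),(-25,-35,98),0),(px("scene",58,17,q),(-80,-110,130),0),(px("scene",363,58,q),(-80,110,130),0),
(px("scene",86,122,q),(-50,-90,50),0),(px("scene",326,152,q),(-50,90,50),0),(px("scene",150,117,q),(-25,-35,97),0)]
def fit(D,p0,rod):
    def res(p):
        o=[]
        for (c,u,v),L,ir in D:
            L=np.array(L,float); L[0]+=ir*p[3]*rod
            o.append(proj(c,T(p,L))[0]-(u,v))
        return np.array(o)
    f=least_squares(lambda p:res(p).ravel(),p0,loss="soft_l1"); print(np.round(f.x,3)); print(np.round(res(f.x),1).tolist())
fit(S,[380,340,.2,0],1); fit(M,[600,0,.2,0],0)
E
python3 fit.py
```

```text
[ 4.27300e+02  3.21826e+02  2.50000e-01 -9.89000e-01]
[[-0.4, 2.0], [-1.5, -0.8], [-1.0, -0.1], [-0.6, -0.0], [-0.7, -0.6], [-0.4, -0.0], [-0.2, 0.1], [-0.5, -1.5], [-0.1, 0.3], [-1.1, -0.7], [-0.8, 0.9], [-1.1, -1.1], [-0.4, -0.4], [-0.8, 0.1]]
[ 6.52148e+02 -2.04400e+00  1.96000e-01  0.00000e+00]
[[-1.2, 0.2], [-0.2, 0.2], [-1.4, -1.7], [-0.2, -1.0], [0.1, -0.1], [-0.2, -0.9], [-0.6, -0.2], [0.2, -2.8], [-0.1, -1.3], [-1.2, 0.3]]
```

```bash
cat > mv.py <<'E'
import json,sys,os,numpy as np
# state: commanded x,y,z,yaw (tool down).  mv.delta(target)-> numbers;  mv.sent(dp,drz)-> update
F="cmd.json"
def get(): return np.array(json.load(open(F)) if os.path.exists(F) else [185.154,-623.071,245.729,2*np.arctan2(.144,.99)])
def ax(a): return np.array([[np.cos(a),np.sin(a),0],[np.sin(a),-np.cos(a),0],[0,0,-1.]])
def delta(t):
    c=get(); t=np.array(t,float)
    return np.round(ax(c[3])@(t[:3]-c[:3])/40,3), round(-(t[3]-c[3])/np.deg2rad(6),3)
def sent(dp,drz=0):
    c=get(); c[:3]+=ax(c[3]).T@(np.array(dp)*40); c[3]-=drz*np.deg2rad(6); json.dump(c.tolist(),open(F,"w")); print("cmd",np.round(c,3))
def show():
    from bench import r
    s=r.sense(); q=s["orientation"]; print("t",s["clock"].round(2),"pos",s["position"].round(1),"q",np.round(q,4),"yaw",round(float(2*np.arctan2(q[2],q[1])),4),"F",s["wrist_force"].round(2),"M",s["moment"].round(2),"open",round(float(s["opening"]),1),"g",round(float(s["grasp_force"]),1))
E
python3 -c "
import mv
print(mv.delta([540,-180,300,.25]))
import h,numpy as np
g=h.T([427.3,321.8,.25],[35,0,170]);print(g)"
```

```text
(array([11.659, -8.091, -1.357]), np.float64(0.371))
[[461.21193476 330.45913857 170.        ]]
```

Request:
send_rows --plan '[{"delta_pos": [0,0,-1.36],"dr": [0,0,0.37],"claw": 0},{"delta_pos": [11.66,-8.1,-1.36],"dr": [0,0,0.37],"claw": 0},{"delta_pos": [11.66,-8.1,-1.36],"dr": [0,0,0.37],"claw": 0},{"delta_pos": [11.66,-8.1,-1.36],"dr": [0,0,0.37],"claw": 0},{"delta_pos": [11.66,-8.1,-1.36],"dr": [0,0,0.37],"claw": 0},{"delta_pos": [11.66,-8.1,-1.36],"dr": [0,0,0.37],"claw": 0},{"delta_pos": [11.66,-8.1,-1.36],"dr": [0,0,0.37],"claw": 0},{"delta_pos": [11.66,-8.1,-1.36],"dr": [0,0,0.37],"claw": 0},{"delta_pos": [11.66,-8.1,-1.36],"dr": [0,0,0.37],"claw": 0},{"delta_pos": [11.66,-8.1,-1.36],"dr": [0,0,0.37],"claw": 0},{"delta_pos": [11.66,-8.1,-1.36],"dr": [0,0,0.37],"claw": 0},{"delta_pos": [11.66,-8.1,-1.36],"dr": [0,0,0.37],"claw": 0}]'

```text
clock: 2.0
position: [529.8, -192.1, 300.4]
orientation: [0.0, 0.992, 0.124, 0.0]
wrist_force: [-0.0, -0.6, -0.6]
opening: 91.7
grasp_force: 0.0
```

```bash
python3 -c "
import mv
mv.sent([11.66,-8.1,-1.36],.37);mv.show();print(mv.delta([461.2,330.5,260,.25]))"
```

```text
cmd [ 5.39926e+02 -1.79628e+02  3.00129e+02  2.50000e-01]Traceback (most recent call last):
  File "<string>", line 3, in <module>
    mv.sent([11.66,-8.1,-1.36],.37);mv.show();print(mv.delta([461.2,330.5,260,.25]))
                                    ~~~~~~~^^
  File "mv.py", line 13, in show
    s=r.sense(); q=s["orientation"]; print("t",s["clock"].round(2),"pos",s["position"].round(1),"q",np.round(q,4),"yaw",round(float(2*np.arctan2(q[2],q[1])),4),"F",s["wrist_force"].round(2),"M",s["moment"].round(2),"open",round(float(s["opening"]),1),"g",round(float(s["grasp_force"]),1))
                                               ^^^^^^^^^^^^^^^^
AttributeError: 'float' object has no attribute 'round'
```

```bash
sed -i 's/s\["clock"\].round(2)/round(float(s["clock"]),2)/' mv.py; python3 -c "
import mv,json
mv.show();json.dump([530,-192,300.5,.25],open('cmd.json','w'));print(mv.delta([461.2,330.5,260,.25]))"
```

```text
t 2.0 pos [ 529.8 -192.1  300.4] q [5.000e-04 9.922e-01 1.245e-01 3.000e-04] yaw 0.2496 F [-0.01 -0.62 -0.58] M [-0.06 -0.08  0.02] open 91.7 g 0.0
(array([  1.565, -13.082,   1.012]), np.float64(-0.0))
```

Request:
send_rows --plan '[{"delta_pos": [1.56,-13.1,0],"dr": [0,0,0],"claw": 0},{"delta_pos": [1.56,-13.1,0],"dr": [0,0,0],"claw": 0},{"delta_pos": [1.56,-13.1,0],"dr": [0,0,0],"claw": 0},{"delta_pos": [1.56,-13.1,0],"dr": [0,0,0],"claw": 0},{"delta_pos": [1.56,-13.1,0],"dr": [0,0,0],"claw": 0},{"delta_pos": [1.56,-13.1,0],"dr": [0,0,0],"claw": 0},{"delta_pos": [1.56,-13.1,0],"dr": [0,0,0],"claw": 0},{"delta_pos": [1.56,-13.1,0],"dr": [0,0,0],"claw": 0},{"delta_pos": [1.56,-13.1,0],"dr": [0,0,0],"claw": 0},{"delta_pos": [1.56,-13.1,0],"dr": [0,0,0],"claw": 0},{"delta_pos": [1.56,-13.1,0],"dr": [0,0,0],"claw": 0},{"delta_pos": [1.56,-13.1,0.5],"dr": [0,0,0],"claw": 0}]'

```text
clock: 3.2
position: [458.1, 336.7, 282.7]
orientation: [-0.003, 0.992, 0.129, 0.002]
wrist_force: [-0.1, -0.9, -0.4]
opening: 91.6
grasp_force: 0.0
```

```bash
python3 -c "
import mv,json
mv.sent([1.56,-13.1,.5]);mv.show()"
```

```text
cmd [4.60820e+02 3.31148e+02 2.80500e+02 2.50000e-01]
t 3.2 pos [458.1 336.7 282.7] q [-0.0031  0.9917  0.1286  0.0022] yaw 0.258 F [-0.1  -0.92 -0.37] M [-0.    0.05  0.03] open 91.6 g 0.0
```

Request:
send_rows --plan '[{"delta_pos": [0,0,0],"dr": [0,0,0],"claw": 0},{"delta_pos": [0,0,0],"dr": [0,0,0],"claw": 0},{"delta_pos": [0,0,0],"dr": [0,0,0],"claw": 0}]'

```text
clock: 3.5
position: [460.4, 328.7, 280.7]
orientation: [0.0, 0.992, 0.124, 0.0]
wrist_force: [0.5, 0.0, 0.4]
opening: 91.9
grasp_force: 0.0
```

```bash
python3 -c "
import mv,json,h
mv.show();print(mv.delta([461.2,330.5,170,.25]))
import cv2;from bench import imaging as i
a=i.read_camera('top')[140:260,150:250,::-1]; b=i.read_camera('scene')[170:290,370:470,::-1]
import numpy as np
cv2.imwrite('pics/e.png',cv2.resize(np.hstack([a,b]),None,fx=4,fy=4,interpolation=2))"
```

```text
t 3.5 pos [460.4 328.7 280.7] q [1.000e-04 9.923e-01 1.238e-01 5.000e-04] yaw 0.2482 F [0.48 0.04 0.36] M [0.04 0.01 0.02] open 91.9 g 0.0
(array([0.005, 0.018, 2.762]), np.float64(-0.0))
```

View pics/e.png

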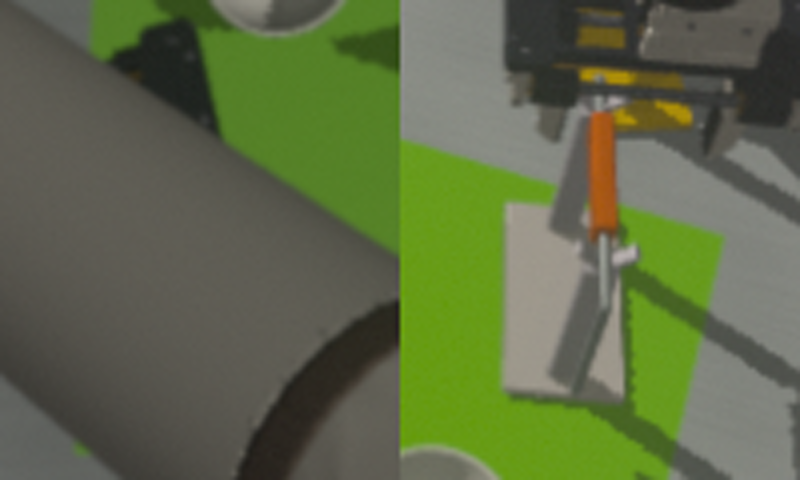

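Request:
send_rows --plan '[{"delta_pos": [0,0,1.5],"dr": [0,0,0],"claw": 0},{"delta_pos": [0,0,2.5],"dr": [0,0,0],"claw": 0},{"delta_pos": [0,0,2.76],"dr": [0,0,0],"claw": 0},{"delta_pos": [0,0,2.76],"dr": [0,0,0],"claw": 0},{"delta_pos": [0,0,2.76],"dr": [0,0,0],"claw": 0.4},{"delta_pos": [0,0,2.76],"dr": [0,0,0],"claw": 0.7},{"delta_pos": [0,0,2.76],"dr": [0,0,0],"claw": 0.7}]'

```text
clock: 4.3
position: [460.7, 330.4, 171.7]
orientation: [-0.001, 0.992, 0.125, 0.002]
wrist_force: [-0.3, -0.6, 0.3]
opening: 72.3
grasp_force: 0.0
```

```bash
python3 -c "
import mv
mv.sent([0,0,2.76]);mv.show()"
```

```text
cmd [4.60820e+02 3.31148e+02 1.70100e+02 2.50000e-01]
t 4.3 pos [460.7 330.4 171.7] q [-7.000e-04  9.922e-01  1.246e-01  1.700e-03] yaw 0.2498 F [-0.35 -0.56  0.33] M [-0.01  0.04  0.03] open 72.3 g 0.0
```

Request:
send_rows --plan '[{"delta_pos": [0,0,0],"dr": [0,0,0],"claw": 0.77},{"delta_pos": [0,0,0],"dr": [0,0,0],"claw": 0.77},{"delta_pos": [0,0,0],"dr": [0,0,0],"claw": 0.77},{"delta_pos": [0,0,0],"dr": [0,0,0],"claw": 0.77},{"delta_pos": [0,0,0],"dr": [0,0,0],"claw": 0.77},{"delta_pos": [0,0,0],"dr": [0,0,0],"claw": 0.77}]'

```text
clock: 4.9
position: [459.5, 329.5, 169.5]
orientation: [0.0, 0.992, 0.125, -0.0]
wrist_force: [-0.0, -0.6, -0.2]
opening: 24.7
grasp_force: 0.0
```

Request:
send_rows --plan '[{"delta_pos": [0,0,0],"dr": [0,0,0],"claw": 1},{"delta_pos": [0,0,0],"dr": [0,0,0],"claw": 1},{"delta_pos": [0,0,0],"dr": [0,0,0],"claw": 1},{"delta_pos": [0,0,0],"dr": [0,0,0],"claw": 1},{"delta_pos": [0,0,0],"dr": [0,0,0],"claw": 1}]'

```text
clock: 5.4
position: [459.7, 329.0, 169.5]
orientation: [0.0, 0.992, 0.124, -0.0]
wrist_force: [0.2, -2.5, -0.7]
opening: 16.1
grasp_force: 30.0
```

```bash
python3 -c "
import mv
mv.show()"
```

```text
t 5.4 pos [459.7 329.  169.5] q [ 4.000e-04  9.922e-01  1.245e-01 -1.000e-04] yaw 0.2496 F [ 0.18 -2.54 -0.65] M [-0.48 -0.07 -0.02] open 16.1 g 30.0
```

```bash
python3 -c "
import mv,h,json
St=[652.1,-2.0,.196]
g=h.T(St,[-95,-62,0])[0];print(g)
c=mv.get();c[2]+=130;json.dump(c.tolist(),open('cmd.json','w'))
print(mv.delta([g[0],g[1],c[2],.196]))"
```

```text
[570.99326992 -81.31392271   0.        ]
(array([ 0.118, 10.672,  0.   ]), np.float64(0.516))
```

Request:
send_rows --plan '[{"delta_pos": [0,0,-0.25],"dr": [0,0,0],"claw": 1},{"delta_pos": [0,0,-0.75],"dr": [0,0,0],"claw": 1},{"delta_pos": [0,0,-1.5],"dr": [0,0,0],"claw": 1},{"delta_pos": [0,0,-2.25],"dr": [0,0,0],"claw": 1},{"delta_pos": [0,0,-3],"dr": [0,0,0],"claw": 1},{"delta_pos": [0,0,-3.25],"dr": [0,0,0],"claw": 1},{"delta_pos": [0,0,-3.25],"dr": [0,0,0],"claw": 1},{"delta_pos": [0,0,-3.25],"dr": [0,0,0],"claw": 1}]'

```text
clock: 6.2
position: [459.1, 329.0, 298.4]
orientation: [0.0, 0.992, 0.125, -0.001]
wrist_force: [-0.2, 0.3, -3.0]
opening: 16.1
grasp_force: 30.0
```

Request:
send_rows --plan '[{"delta_pos": [0.01,0.4,0],"dr": [0,0,0.1],"claw": 1},{"delta_pos": [0.03,1.3,0],"dr": [0,0,0.2],"claw": 1},{"delta_pos": [0.03,2.4,0],"dr": [0,0,0.3],"claw": 1},{"delta_pos": [0.04,3.6,0],"dr": [0,0,0.4],"claw": 1},{"delta_pos": [0.06,4.8,0],"dr": [0,0,0.52],"claw": 1},{"delta_pos": [0.07,6,0],"dr": [0,0,0.52],"claw": 1},{"delta_pos": [0.08,7.2,0],"dr": [0,0,0.52],"claw": 1},{"delta_pos": [0.1,8.4,0],"dr": [0,0,0.52],"claw": 1},{"delta_pos": [0.11,9.5,0],"dr": [0,0,0.52],"claw": 1},{"delta_pos": [0.12,10.3,0],"dr": [0,0,0.52],"claw": 1},{"delta_pos": [0.12,10.67,0],"dr": [0,0,0.52],"claw": 1},{"delta_pos": [0.12,10.67,0],"dr": [0,0,0.52],"claw": 1}]'

```text
clock: 7.4
position: [569.2, -85.3, 297.6]
orientation: [-0.0, 0.995, 0.096, -0.001]
wrist_force: [-0.3, 1.1, -1.2]
opening: 15.8
grasp_force: 30.0
```

Request:
send_rows --plan '[{"delta_pos": [0,0,0],"dr": [0,0,0],"claw": 1},{"delta_pos": [0,0,0],"dr": [0,0,0],"claw": 1},{"delta_pos": [0,0,0],"dr": [0,0,0],"claw": 1}]'

```text
clock: 7.7
position: [569.6, -80.4, 299.8]
orientation: [-0.0, 0.995, 0.099, 0.0]
wrist_force: [-0.4, -0.4, -1.9]
opening: 15.5
grasp_force: 30.0
```

```bash
python3 -c "
import mv
mv.sent([.12,10.67,0],.52);mv.show()
import cv2;from bench import imaging as i
a=i.read_camera('top')[70:180,265:375,::-1]; b=i.read_camera('scene')[205:315,230:340,::-1]
import numpy as np
cv2.imwrite('pics/f.png',cv2.resize(np.hstack([a,b]),None,fx=3.6,fy=3.6,interpolation=2))"
```

```text
cmd [ 5.71063e+02 -8.11960e+01  3.00100e+02  1.96000e-01]
t 7.7 pos [569.6 -80.4 299.8] q [-2.00e-04  9.95e-01  9.94e-02  1.00e-04] yaw 0.1991 F [-0.37 -0.4  -1.89] M [ 0.   -0.04 -0.02] open 15.5 g 30.0
```

View pics/f.png

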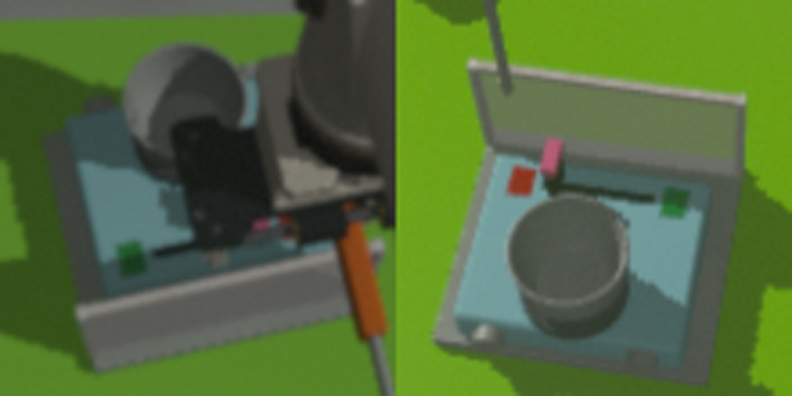

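```bash
python3 -c "
import mv,h
St=[652.1,-2.0,.196]
for L in ([-25,-62,180],[-35,-62,180],[-25,-52,180]): print(h.proj('scene',h.T(St,L)))
print(h.proj('scene',h.T(St,[-25,-35,99])), 'pink top measured', 230+(553-396)/3.6, 205+144/3.6)"
```

```text
[[259.28354739 229.79549444]]
[[260.21621258 226.7150168 ]]
[[262.89985253 230.33001412]]
[[271.85959894 246.76866852]] pink top measured 273.6111111111111 245.0
```

Request:
send_rows --plan '[{"delta_pos": [0,0,0.4],"dr": [0,0,0],"claw": 1},{"delta_pos": [0,0,0.9],"dr": [0,0,0],"claw": 1},{"delta_pos": [0,0,1.4],"dr": [0,0,0],"claw": 1},{"delta_pos": [0,0,1.9],"dr": [0,0,0],"claw": 1},{"delta_pos": [0,0,2.3],"dr": [0,0,0],"claw": 1},{"delta_pos": [0,0,2.6],"dr": [0,0,0],"claw": 1},{"delta_pos": [0,0,2.8],"dr": [0,0,0],"claw": 1},{"delta_pos": [0,0,2.9],"dr": [0,0,0],"claw": 1},{"delta_pos": [0,0,2.95],"dr": [0,0,0],"claw": 1},{"delta_pos": [0,0,2.95],"dr": [0,0,0],"claw": 1}]'

```text
clock: 8.8
position: [570.1, -82.8, 181.9]
orientation: [0.0, 0.995, 0.098, 0.0]
wrist_force: [1.0, -0.0, -2.1]
opening: 16.1
grasp_force: 30.0
```

```bash
python3 -c "
import mv
mv.sent([0,0,2.95]);mv.show()
import cv2;from bench import imaging as i
a=i.read_camera('top')[70:180,265:375,::-1]; b=i.read_camera('scene')[205:315,230:340,::-1]
import numpy as np
cv2.imwrite('pics/g.png',cv2.resize(np.hstack([a,b]),None,fx=3.6,fy=3.6,interpolation=2))"
```

```text
cmd [ 5.71063e+02 -8.11960e+01  1.82100e+02  1.96000e-01]
t 8.8 pos [570.1 -82.8 181.9] q [1.000e-04 9.952e-01 9.760e-02 3.000e-04] yaw 0.1956 F [ 1.02 -0.03 -2.12] M [ 0.01  0.   -0.05] open 16.1 g 30.0
```

View pics/g.png

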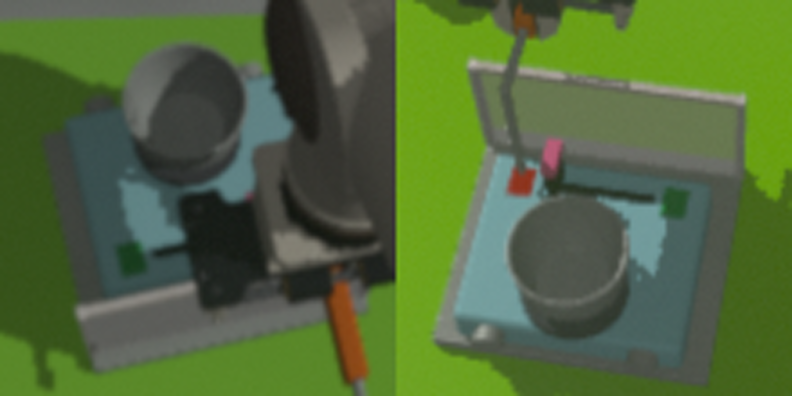

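```bash
python3 -c "
import h
St=[652.1,-2.0,.196]
for L in ([-25,-62,62],[-35,-62,62],[-25,-52,62]): print(h.proj('scene',h.T(St,L)))
print(230+(517-396)/3.6, 205+168/3.6)"
```

```text
[[263.99774638 251.91385886]]
[[264.83261256 248.96981174]]
[[267.33993466 252.42907273]]
263.6111111111111 251.66666666666666
```

Request:
send_rows --plan '[{"delta_pos": [0,-0.1,0],"dr": [0,0,0],"claw": 1},{"delta_pos": [0,-0.2,0],"dr": [0,0,0],"claw": 1},{"delta_pos": [0,-0.3,0],"dr": [0,0,0],"claw": 1},{"delta_pos": [0,-0.4,0],"dr": [0,0,0],"claw": 1},{"delta_pos": [0,-0.5,0],"dr": [0,0,0],"claw": 1},{"delta_pos": [0,-0.6,0],"dr": [0,0,0],"claw": 1},{"delta_pos": [0,-0.7,0],"dr": [0,0,0],"claw": 1},{"delta_pos": [0,-0.8,0],"dr": [0,0,0],"claw": 1}]'

```text
clock: 9.7
position: [563.6, -51.8, 181.7]
orientation: [0.0, 0.995, 0.097, -0.0]
wrist_force: [0.3, -3.1, -0.3]
opening: 15.5
grasp_force: 30.0
```

```bash
python3 -c "
import mv
mv.sent([0,-.8,0]);mv.show()"
```

```text
cmd [ 5.64846e+02 -4.98060e+01  1.82100e+02  1.96000e-01]
t 9.7 pos [563.6 -51.8 181.7] q [ 4.000e-04  9.953e-01  9.730e-02 -0.000e+00] yaw 0.1949 F [ 0.32 -3.09 -0.29] M [-0.69 -0.06 -0.21] open 15.5 g 30.0
```

Request:
send_rows --plan '[{"delta_pos": [0,-0.1,0],"dr": [0,0,0],"claw": 1},{"delta_pos": [0,-0.2,0],"dr": [0,0,0],"claw": 1},{"delta_pos": [0,-0.3,0],"dr": [0,0,0],"claw": 1},{"delta_pos": [0,-0.4,0],"dr": [0,0,0],"claw": 1},{"delta_pos": [0,-0.5,0],"dr": [0,0,0],"claw": 1},{"delta_pos": [0,-0.6,0],"dr": [0,0,0],"claw": 1},{"delta_pos": [0,-0.7,0],"dr": [0,0,0],"claw": 1},{"delta_pos": [0,-0.8,0],"dr": [0,0,0],"claw": 1},{"delta_pos": [0,-0.9,0],"dr": [0,0,0],"claw": 1}]'

```text
clock: 10.6
position: [556.4, -15.8, 181.5]
orientation: [-0.0, 0.995, 0.098, -0.0]
wrist_force: [-1.0, -2.4, -1.4]
opening: 15.6
grasp_force: 30.0
```

```bash
python3 -c "
import mv
mv.sent([0,-.9,0]);mv.show()"
```

```text
cmd [ 5.57851e+02 -1.44920e+01  1.82100e+02  1.96000e-01]
t 10.6 pos [556.4 -15.8 181.5] q [-0.000e+00  9.952e-01  9.770e-02 -1.000e-04] yaw 0.1956 F [-0.99 -2.36 -1.42] M [-0.73  0.09 -0.17] open 15.6 g 30.0
```

Request:
send_rows --plan '[{"delta_pos": [0,-0.06,0],"dr": [0,0,0],"claw": 1},{"delta_pos": [0,-0.12,0],"dr": [0,0,0],"claw": 1},{"delta_pos": [0,-0.18,0],"dr": [0,0,0],"claw": 1},{"delta_pos": [0,-0.24,0],"dr": [0,0,0],"claw": 1},{"delta_pos": [0,-0.3,0],"dr": [0,0,0],"claw": 1}]'

```text
clock: 11.1
position: [554.2, -4.3, 181.5]
orientation: [0.0, 0.995, 0.098, -0.0]
wrist_force: [-1.2, -2.2, -1.1]
opening: 15.6
grasp_force: 30.0
```

```bash
python3 -c "
import mv
mv.sent([0,-.3,0]);mv.show()"
```

```text
cmd [ 5.55519e+02 -2.72100e+00  1.82100e+02  1.96000e-01]
t 11.1 pos [554.2  -4.3 181.5] q [ 0.000e+00  9.952e-01  9.760e-02 -1.000e-04] yaw 0.1955 F [-1.24 -2.23 -1.09] M [-0.69  0.16 -0.18] open 15.6 g 30.0
```

Moved 80 mm so far. I'll creep on in 1 mm steps.

Request:
send_rows --plan '[{"delta_pos": [0,-0.02,0],"dr": [0,0,0],"claw": 1},{"delta_pos": [0,-0.04,0],"dr": [0,0,0],"claw": 1},{"delta_pos": [0,-0.06,0],"dr": [0,0,0],"claw": 1},{"delta_pos": [0,-0.08,0],"dr": [0,0,0],"claw": 1},{"delta_pos": [0,-0.1,0],"dr": [0,0,0],"claw": 1}]'

```text
clock: 11.6
position: [553.5, -0.5, 181.6]
orientation: [0.0, 0.995, 0.098, -0.0]
wrist_force: [-1.0, -2.1, -1.4]
opening: 15.4
grasp_force: 30.0
```

```bash
python3 -c "
import mv
mv.sent([0,-.1,0]);mv.show()"
```

```text
cmd [5.54742e+02 1.20300e+00 1.82100e+02 1.96000e-01]
t 11.6 pos [ 5.535e+02 -5.000e-01  1.816e+02] q [ 0.      0.9952  0.0976 -0.    ] yaw 0.1955 F [-0.97 -2.08 -1.43] M [-0.67  0.21 -0.21] open 15.4 g 30.0
```

Request:
send_rows --plan '[{"delta_pos": [0,-0.02,0],"dr": [0,0,0],"claw": 1},{"delta_pos": [0,-0.04,0],"dr": [0,0,0],"claw": 1},{"delta_pos": [0,-0.06,0],"dr": [0,0,0],"claw": 1},{"delta_pos": [0,-0.08,0],"dr": [0,0,0],"claw": 1}]'

```text
clock: 12.0
position: [552.8, 2.8, 181.6]
orientation: [-0.0, 0.995, 0.098, -0.0]
wrist_force: [-0.2, -2.2, -1.9]
opening: 15.9
grasp_force: 30.0
```

```bash
python3 -c "
import mv
mv.sent([0,-.08,0]);mv.show()"
```

```text
cmd [5.5412e+02 4.3420e+00 1.8210e+02 1.9600e-01]
t 12.0 pos [552.8   2.8 181.6] q [-0.      0.9952  0.0976 -0.    ] yaw 0.1956 F [-0.22 -2.19 -1.88] M [-0.7   0.18 -0.13] open 15.9 g 30.0
```

Request:
send_rows --plan '[{"delta_pos": [0,-0.02,0],"dr": [0,0,0],"claw": 1},{"delta_pos": [0,-0.04,0],"dr": [0,0,0],"claw": 1},{"delta_pos": [0,-0.06,0],"dr": [0,0,0],"claw": 1}]'

```text
clock: 12.3
position: [552.5, 4.5, 181.6]
orientation: [0.0, 0.995, 0.097, 0.0]
wrist_force: [0.5, -3.1, -1.2]
opening: 15.6
grasp_force: 30.0
```

```bash
python3 -c "
import mv
mv.sent([0,-.06,0]);mv.show()"
```

```text
cmd [5.53654e+02 6.69600e+00 1.82100e+02 1.96000e-01]
t 12.3 pos [552.5   4.5 181.6] q [4.000e-04 9.952e-01 9.740e-02 1.000e-04] yaw 0.1951 F [ 0.47 -3.06 -1.25] M [-1.19  0.07 -0.31] open 15.6 g 30.0
```

Request:
send_rows --plan '[{"delta_pos": [0,-0.01,0],"dr": [0,0,0],"claw": 1},{"delta_pos": [0,-0.01,0],"dr": [0,0,0],"claw": 1}]'

```text
clock: 12.5
position: [552.4, 4.8, 181.6]
orientation: [0.0, 0.995, 0.097, 0.0]
wrist_force: [-0.3, -4.1, -1.7]
opening: 15.9
grasp_force: 30.1
```

```bash
python3 -c "
import mv
mv.sent([0,-.01,0]);mv.show()"
```

```text
cmd [5.53576e+02 7.08900e+00 1.82100e+02 1.96000e-01]
t 12.5 pos [552.4   4.8 181.6] q [4.000e-04 9.953e-01 9.730e-02 1.000e-04] yaw 0.1949 F [-0.31 -4.13 -1.73] M [-1.34  0.04 -0.34] open 15.9 g 30.1
```

Request:
send_rows --plan '[{"delta_pos": [0,-0.01,0],"dr": [0,0,0],"claw": 1},{"delta_pos": [0,-0.02,0],"dr": [0,0,0],"claw": 1},{"delta_pos": [0,-0.02,0],"dr": [0,0,0],"claw": 1}]'

```text
clock: 12.8
position: [552.4, 5.3, 181.7]
orientation: [0.001, 0.995, 0.097, 0.0]
wrist_force: [0.3, -5.7, -2.1]
opening: 15.8
grasp_force: 30.1
```

```bash
python3 -c "
import mv
mv.sent([0,-.02,0]);mv.show()"
```

```text
cmd [5.53421e+02 7.87300e+00 1.82100e+02 1.96000e-01]
t 12.8 pos [552.4   5.3 181.7] q [5.000e-04 9.953e-01 9.720e-02 1.000e-04] yaw 0.1947 F [ 0.29 -5.73 -2.12] M [-1.65 -0.08 -0.37] open 15.8 g 30.1
```

About 5.7 N. I'll hold it here for over a second.

Request:
send_rows --plan '[{"delta_pos": [0,0,0],"dr": [0,0,0],"claw": 1},{"delta_pos": [0,0,0],"dr": [0,0,0],"claw": 1},{"delta_pos": [0,0,0],"dr": [0,0,0],"claw": 1},{"delta_pos": [0,0,0],"dr": [0,0,0],"claw": 1},{"delta_pos": [0,0,0],"dr": [0,0,0],"claw": 1},{"delta_pos": [0,0,0],"dr": [0,0,0],"claw": 1},{"delta_pos": [0,0,0],"dr": [0,0,0],"claw": 1}]'

```text
clock: 13.5
position: [552.4, 5.3, 181.7]
orientation: [0.001, 0.995, 0.097, 0.0]
wrist_force: [-0.5, -6.1, -2.7]
opening: 15.9
grasp_force: 30.1
```

Request:
send_rows --plan '[{"delta_pos": [0,0,0],"dr": [0,0,0],"claw": 1},{"delta_pos": [0,0,0],"dr": [0,0,0],"claw": 1},{"delta_pos": [0,0,0],"dr": [0,0,0],"claw": 1},{"delta_pos": [0,0,0],"dr": [0,0,0],"claw": 1},{"delta_pos": [0,0,0],"dr": [0,0,0],"claw": 1},{"delta_pos": [0,0,0],"dr": [0,0,0],"claw": 1},{"delta_pos": [0,0,0],"dr": [0,0,0],"claw": 1}]'

```text
clock: 14.2
position: [552.4, 5.3, 181.7]
orientation: [0.001, 0.995, 0.097, 0.0]
wrist_force: [0.6, -5.1, -1.4]
opening: 16.2
grasp_force: 30.1
```

```bash
python3 -c "
import mv
mv.show()
import cv2;from bench import imaging as i
import numpy as np
a=i.read_camera('scene'); cv2.imwrite('pics/hs.png',a[:,:,::-1]); b=i.read_camera('top'); cv2.imwrite('pics/ht.png',b[:,:,::-1])
cv2.imwrite('pics/h.png',cv2.resize(a[160:320,230:390,::-1],None,fx=3.7,fy=3.7,interpolation=2))"
```

```text
t 14.2 pos [552.4   5.3 181.7] q [5.000e-04 9.953e-01 9.710e-02 1.000e-04] yaw 0.1946 F [ 0.62 -5.11 -1.4 ] M [-1.69 -0.   -0.38] open 16.2 g 30.1
```

View pics/h.png

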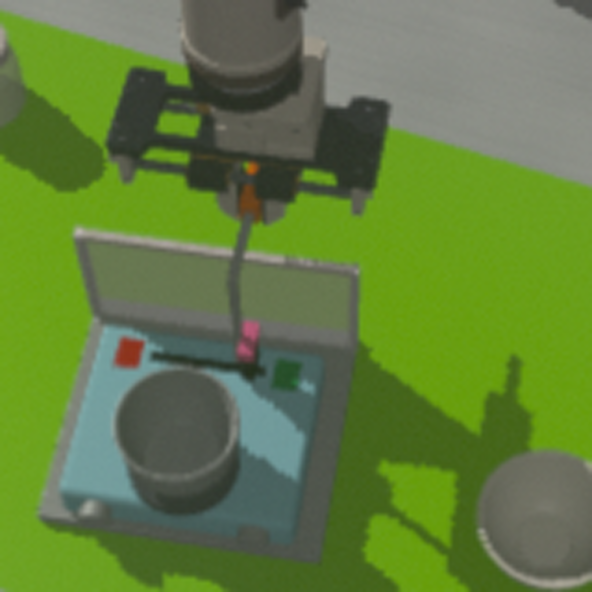

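```bash
python3 -c "
import h
St=[652.1,-2.0,.196]
for y in (-35,25,30,35): print(y,h.proj('scene',h.T(St,[-25,y,97])))
import cv2,numpy as np
for f in('scene0','hs'):
  a=cv2.imread(f'pics/{f}.png')[236:262,262:310].astype(int); m=(a[:,:,2]-a[:,:,1]>60)&(a[:,:,0]>90); v,u=np.nonzero(m); print(f,len(u),u.mean()+262,v.mean()+236)"
```

```text
-35 [[271.92480445 247.13045634]]
25 [[292.68279397 250.26968486]]
30 [[294.42459507 250.53180411]]
35 [[296.16816809 250.79398997]]
scene0 33 272.7878787878788 247.4848484848485
hs 22 296.95454545454544 250.27272727272728
```

Request:
send_rows --plan '[{"delta_pos": [0,0.05,0],"dr": [0,0,0],"claw": 1},{"delta_pos": [0,0.15,0],"dr": [0,0,0],"claw": 1},{"delta_pos": [0,0.35,0],"dr": [0,0,0],"claw": 1},{"delta_pos": [0,0.5,0],"dr": [0,0,0],"claw": 1},{"delta_pos": [0,0.5,0],"dr": [0,0,0],"claw": 1},{"delta_pos": [0,0.5,-0.5],"dr": [0,0,0],"claw": 1},{"delta_pos": [0,0.5,-1.3],"dr": [0,0,0],"claw": 1},{"delta_pos": [0,0.5,-2.1],"dr": [0,0,0],"claw": 1},{"delta_pos": [0,0.5,-2.8],"dr": [0,0,0],"claw": 1},{"delta_pos": [0,0.5,-3],"dr": [0,0,0],"claw": 1},{"delta_pos": [0,0.5,-3],"dr": [0,0,0],"claw": 1}]'

```text
clock: 15.4
position: [556.7, -13.1, 302.5]
orientation: [0.0, 0.995, 0.098, 0.001]
wrist_force: [-0.1, -0.3, -2.2]
opening: 15.9
grasp_force: 30.0
```

```bash
python3 -c "
import mv
mv.sent([0,.5,-3]);mv.show();print(mv.delta([460.8,330.6,302.1,.25]))"
```

```text
cmd [ 5.57307e+02 -1.17450e+01  3.02100e+02  1.96000e-01]
t 15.4 pos [556.7 -13.1 302.5] q [2.000e-04 9.952e-01 9.770e-02 1.200e-03] yaw 0.1958 F [-0.09 -0.33 -2.21] M [-0.05 -0.02  0.01] open 15.9 g 30.0
(array([-0.704, -8.864,  0.   ]), np.float64(-0.52))
```

Request:
send_rows --plan '[{"delta_pos": [-0.03,-0.4,0],"dr": [0,0,-0.1],"claw": 1},{"delta_pos": [-0.1,-1.3,0],"dr": [0,0,-0.2],"claw": 1},{"delta_pos": [-0.18,-2.3,0],"dr": [0,0,-0.3],"claw": 1},{"delta_pos": [-0.26,-3.3,0],"dr": [0,0,-0.4],"claw": 1},{"delta_pos": [-0.34,-4.3,0],"dr": [0,0,-0.52],"claw": 1},{"delta_pos": [-0.42,-5.3,0],"dr": [0,0,-0.52],"claw": 1},{"delta_pos": [-0.5,-6.3,0],"dr": [0,0,-0.52],"claw": 1},{"delta_pos": [-0.58,-7.3,0],"dr": [0,0,-0.52],"claw": 1},{"delta_pos": [-0.65,-8.2,0],"dr": [0,0,-0.52],"claw": 1},{"delta_pos": [-0.7,-8.7,0],"dr": [0,0,-0.52],"claw": 1},{"delta_pos": [-0.7,-8.85,0],"dr": [0,0,-0.52],"claw": 1},{"delta_pos": [-0.7,-8.85,0],"dr": [0,0,-0.52],"claw": 1}]'

```text
clock: 16.6
position: [458.2, 329.2, 300.2]
orientation: [0.0, 0.992, 0.126, -0.001]
wrist_force: [0.1, 0.5, -1.8]
opening: 15.4
grasp_force: 30.0
```

Request:
send_rows --plan '[{"delta_pos": [0,0,0.5],"dr": [0,0,0],"claw": 1},{"delta_pos": [0,0,1.2],"dr": [0,0,0],"claw": 1},{"delta_pos": [0,0,1.8],"dr": [0,0,0],"claw": 1},{"delta_pos": [0,0,2.2],"dr": [0,0,0],"claw": 1},{"delta_pos": [0,0,2.4],"dr": [0,0,0],"claw": 1},{"delta_pos": [0,0,2.4],"dr": [0,0,0],"claw": 1},{"delta_pos": [0,0,2.4],"dr": [0,0,0],"claw": 1}]'

```text
clock: 17.3
position: [460.4, 328.6, 206.4]
orientation: [-0.0, 0.992, 0.124, 0.001]
wrist_force: [-0.3, -0.4, -1.2]
opening: 15.7
grasp_force: 30.0
```

```bash
python3 -c "
import mv
mv.sent([-.7,-8.85,2.4],-.52);mv.show();print(mv.delta([460.8,330.2,170.1,.25]))
import cv2;from bench import imaging as i
import numpy as np
a=i.read_camera('scene')[:,:,::-1]; cv2.imwrite('pics/is.png',a); a=a[170:290,370:470]; b=cv2.imread('pics/scene0.png')[170:290,370:470]
cv2.imwrite('pics/i.png',cv2.resize(np.hstack([a,b]),None,fx=4,fy=4,interpolation=2))"
```

```text
cmd [4.61057e+02 3.30067e+02 2.06100e+02 2.50000e-01]
t 17.3 pos [460.4 328.6 206.4] q [-3.000e-04  9.922e-01  1.245e-01  5.000e-04] yaw 0.2496 F [-0.31 -0.35 -1.21] M [ 0.01 -0.09  0.01] open 15.7 g 30.0
(array([-0.005, -0.005,  0.9  ]), np.float64(-0.0))
```

View pics/i.png

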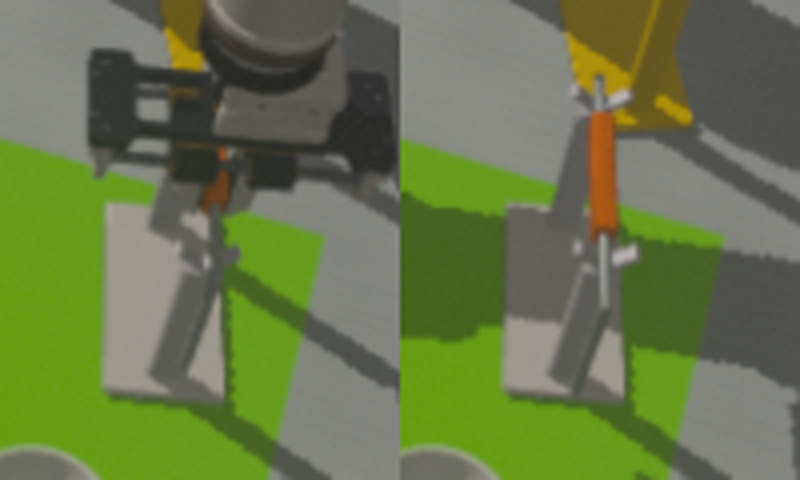

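Request:
send_rows --plan '[{"delta_pos": [0,0,0.2],"dr": [0,0,0],"claw": 1},{"delta_pos": [0,0,0.4],"dr": [0,0,0],"claw": 1},{"delta_pos": [0,0,0.6],"dr": [0,0,0],"claw": 1},{"delta_pos": [0,0,0.75],"dr": [0,0,0],"claw": 1},{"delta_pos": [0,0,0.85],"dr": [0,0,0],"claw": 1},{"delta_pos": [0,0,0.88],"dr": [0,0,0],"claw": 1},{"delta_pos": [0,0,0.88],"dr": [0,0,0],"claw": 1}]'

```text
clock: 18.05
position: [459.7, 328.6, 170.3]
orientation: [-0.0, 0.992, 0.125, -0.0]
wrist_force: [0.5, 0.8, -0.5]
opening: 15.9
grasp_force: 30.0
```

```bash
python3 -c "
import mv
mv.sent([0,0,.88]);mv.show()"
```

```text
cmd [4.61057e+02 3.30067e+02 1.70900e+02 2.50000e-01]
t 18.05 pos [459.7 328.6 170.3] q [-0.000e+00  9.922e-01  1.248e-01 -1.000e-04] yaw 0.2503 F [ 0.53  0.78 -0.5 ] M [ 0.07 -0.07 -0.02] open 15.9 g 30.0
```

Request:
send_rows --plan '[{"delta_pos": [0,0,0],"dr": [0,0,0],"claw": 0.78},{"delta_pos": [0,0,0],"dr": [0,0,0],"claw": 0.6},{"delta_pos": [0,0,0],"dr": [0,0,0],"claw": 0.3},{"delta_pos": [0,0,0],"dr": [0,0,0],"claw": 0.2},{"delta_pos": [0,0,0],"dr": [0,0,0],"claw": 0.2},{"delta_pos": [0,0,0],"dr": [0,0,0],"claw": 0.2},{"delta_pos": [0,0,-0.5],"dr": [0,0,0],"claw": 0.2},{"delta_pos": [0,0,-1.2],"dr": [0,0,0],"claw": 0.2},{"delta_pos": [0,0,-2.2],"dr": [0,0,0],"claw": 0.2},{"delta_pos": [0,0,-3],"dr": [0,0,0],"claw": 0.2},{"delta_pos": [0,1,-3.5],"dr": [0,0,0],"claw": 0.2},{"delta_pos": [0,2,-3.5],"dr": [0,0,0],"claw": 0.2}]'

```text
clock: 19.25
position: [480.4, 252.9, 313.9]
orientation: [-0.001, 0.992, 0.127, 0.003]
wrist_force: [0.5, -0.1, -0.7]
opening: 73.9
grasp_force: 0.0
```

Request:
send_rows --plan '[{"delta_pos": [0,1,0],"dr": [0,0,0],"claw": 0.2},{"delta_pos": [0,2,0],"dr": [0,0,0],"claw": 0.2},{"delta_pos": [0,3,0],"dr": [0,0,0],"claw": 0.2},{"delta_pos": [0,4,0],"dr": [0,0,0],"claw": 0.2},{"delta_pos": [0,5,0],"dr": [0,0,0],"claw": 0.2},{"delta_pos": [0,5.5,0],"dr": [0,0,0],"claw": 0.2},{"delta_pos": [0,5.5,0],"dr": [0,0,0],"claw": 0.2},{"delta_pos": [0,5.5,0],"dr": [0,0,0],"claw": 0.2},{"delta_pos": [0,5.5,0],"dr": [0,0,0],"claw": 0.2}]'

```text
clock: 20.15
position: [533.6, 39.7, 310.5]
orientation: [-0.0, 0.992, 0.126, 0.0]
wrist_force: [-0.3, 0.9, 0.4]
opening: 73.7
grasp_force: 0.0
```

```bash
python3 -c "
import mv
mv.show()
import cv2;from bench import imaging as i
import numpy as np
for n in('top','scene'):
  a=i.read_camera(n)[:,:,::-1]; cv2.imwrite(f'pics/j{n}.png',a)
  for im in (cv2.imread(f'pics/{n}0.png'),a):
    x=im.astype(int); m=(x[:,:,2]-x[:,:,1]>60)&(x[:,:,1]-x[:,:,0]>10)&(x[:,:,1]<140); m[:, :170 if n=='top' else 405]=0; m[:,210 if n=='top' else 430:]=0
    v,u=np.nonzero(m); print(n,len(u),u.mean(),v.mean(),np.degrees(np.arctan2(*cv2.fitLine(np.c_[u,v].astype(np.float32),2,0,.01,.01)[:2])).ravel())
a=cv2.imread('pics/jscene.png')[170:290,370:470]; b=cv2.imread('pics/jtop.png')[150:270,150:250]
cv2.imwrite('pics/j.png',cv2.resize(np.hstack([a,b]),None,fx=4,fy=4,interpolation=2))"
```

```text
t 20.15 pos [533.6  39.7 310.5] q [-3.00e-04  9.92e-01  1.26e-01  1.00e-04] yaw 0.2527 F [-0.25  0.87  0.45] M [0.01 0.01 0.  ] open 73.7 g 0.0
top 182 188.9835164835165 205.07142857142858 [12.480885]
top 180 188.98888888888888 204.85555555555555 [12.502946]
scene 156 420.25 212.66666666666666 [1.8971916]
scene 152 420.2105263157895 212.7171052631579 [1.6423914]
```

View pics/j.png

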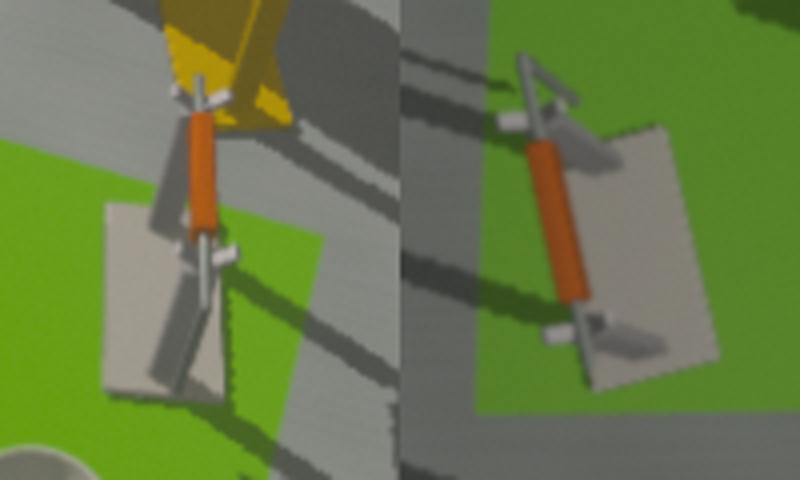

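The rod is back in both V rests, and its handle centroid is within 0.3 px of where it started in both views. I'll check the lever once more numerically and then hand in.

```bash
python3 -c "
import cv2,numpy as np
a=cv2.imread('pics/jscene.png')[236:262,262:310].astype(int); m=(a[:,:,2]-a[:,:,1]>60)&(a[:,:,0]>90); v,u=np.nonzero(m); print(len(u),u.mean()+262,v.mean()+236)
from bench import r
if len(u)==0 or u.mean()+262>296: print(r.close_job())"
```

```text
34 296.7352941176471 251.0
the job is handed in; nothing more can be done
None
```

I slid the lever home to its green stop, held it there at about 5–6 N for about 1.4 s, and laid the rod back in both V rests. I checked both by camera, then handed the job in at about 20 s; no verdict came back, and I did not re-measure the jar, cup and dish at the end.

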